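Sanitised shakers to the drying hook

ROBOT

A 6-joint arm with a two-finger parallel gripper is mounted at the origin on the work surface. World frame = base frame: x ahead of the robot, y to its left, z up, the work surface at z = 0. Lengths are in mm, angles in rad, forces in N, time in s.
With the tool pointing down it reaches from about 350 to 925 mm from the base axis. Payload 6.4 kg.
Tool frame: the origin (TCP) lies midway between the tips of the shut fingers; the grasp point (between the pads) lies 19 mm behind it; y points along the fingers, x is the direction in which the jaws open and shut, and the axes are right-handed (so a half turn about y gives the same grasp; the last joint's range is limited). The gripper opens to 94 mm and grips with 3 to 60 N. Pads are 16 mm wide; open, the fingers measure 119 mm over their backs; the gripper's body (75 mm by 177 mm) begins 78 mm behind the grasp point.
Start: joints at [1.172, 0.245, 1.558, -0, 1.339, -0.174], TCP at [144.888, 633.657, 179.455] pointing down, gripper open.
Joint ranges: [-3.13, 3.13], [-1.02, 2.26], [0.13, 2.54], [-0.95, 4.09], [0.21, 2.88], [-2.74, 2.74]. Speed limits (rad/s): [2.57, 2.57, 3.14, 3.14, 3.14, 3.14].

INTERFACE

Orientations are given as a unit quaternion [w, x, y, z].
In Python, from station import robot gives the robot as it stands. The module is installed in compiled form; this text tells all that it offers. Calls block until the motion is done:
- robot.goto(position, orientation): joint-space move of the TCP to a pose.
- robot.move_l(position, attitude=None, rate=150, guard=None): straight line of the TCP; attitude=None keeps the orientation; rate is the mean speed in mm/s. With guard (N) it stops when the force on the tool has changed by that much, and returns True; else False.
- robot.move_j(angles): joint-space move.
- robot.set_gripper(opening): finger opening in mm; the grip force is fixed at half the most; returns when the fingers have stopped.
- robot.wait(seconds).
- robot.inverse_kinematics(position, orientation): joint angles nearest the present ones, or None.
- robot.camera(name): name is "scene" or "top" or "wrist"; returns a dict with "image" (480x640x3 uint8, red, green, blue), "fx", "fy", "cx", "cy" (pixels), "world_from_camera" (4x4, takes a point from camera to world coordinates); the wrist camera has in their place "hand_eye" (4x4, takes a point from camera to tool coordinates, whose origin is the TCP and whose axes are the tool frame's). Camera axes: x right, y down, z forward; pixel columns grow to the right and rows downward; lengths in mm; the calibration is good to about 2 mm. A picture is of the moment at which its call begins: read the wrist's pose just before it. There is no depth.
A pose or a line that the arm cannot do raises robot.Unreachable and nothing moves.
- robot.finish_job(): hands the job in, once; it reports no verdict.
Trained networks look in the newest picture that a camera, given by its name, has taken for a name from the list of things; names that differ only in an ending like _2 or _b are one class to them, and where a whole thing is asked for, a point or a joint stands for the part that bears it (a point fixed in the world has none). Each returns a list of dicts, best first, with "confidence" (0 to 1); they miss things now and then, are a little off and sometimes report something else, mostly with a low value. They report only what shows in the picture. A call takes as long as a camera call.
- robot.recognise(camera, label): "centre" ([column, row] in pixels, amid what is visible of it).
- robot.pinpoint(camera, label): "centre" ([column, row] in pixels: a listed point, or the origin of a listed thing).
Readings, each from a call of its own:
- robot.read_clock(): time.
- robot.read_joints(): joint angles.
- robot.read_joint_velocities(): joint speeds.
- robot.read_joint_torque(): joint torques, N m.
- robot.read_ee_pos(): TCP position.
- robot.read_eef_rot(): TCP orientation.
- robot.read_wrist_force(): force on the tool from outside, world axes, zero at the start.
- robot.read_ft_torque(): the same for the moment, N m.
- robot.read_gripper_width(): finger opening in mm.
Only numpy, scipy, OpenCV 4.12 (cv2) and the standard library are available. Lean on these libraries where they do the work, as an engineer would, in place of code of your own. Each camera call takes 0.05 s, during which the arm holds its last target. There are 200 camera calls.

TASK

The shakers in the grey sanitising box are done: swing its latch lever free, open the blue lid, and put every shaker into the wire basket while it hangs on the red hook stand. Then carry the loaded basket, level and without setting it down anywhere, over to the blue hook stand and hang it there by both lugs, and close the lid of the box (the latch may stay free). Leave the bottle, pail, jug, scrub pad and brush where they are.

Things in the scene. Friction and masses are not known exactly. Their poses are not given: they have to be found in the camera images.
- red_stand: red hook stand, fixed; the basket hangs here at the start. Origin on the table under the middle of the hanging place; open side to its -x, two posts 190 mm high at x = 100. Two level arms along its x at y = +-132.5 mm, 10 mm wide, top at z = 170, with upturned ends to z = 200; 104 mm free between the ends (x = -52 to 52) for a basket lug. Base plate 12 mm thick below.
- blue_stand: blue hook stand, fixed; the basket must end up here. Origin on the table under the middle of the hanging place; open side to its -x, two posts 190 mm high at x = 100. Two level arms along its x at y = +-132.5 mm, 10 mm wide, top at z = 170, with upturned ends to z = 200; 104 mm free between the ends (x = -52 to 52) for a basket lug. Base plate 12 mm thick below.
- basket: steel wire basket 140 (x) x 230 (y) x 45 mm high, walls and floor 4 mm, about 0.35 kg. Origin: centre of its underside. Flat lugs 80 mm long (x), 5 mm thick, stick out of both side walls from y = 115 to 150 mm, underside at z = 40 mm: it hangs by them on a stand's arms, origin then 130 mm above the stand's origin, axes along the stand's (a half turn is as good). Rigid handle arches over it along x
- basket_grip (a point): middle of the yellow handle grip of the basket, a bar 80 mm long (basket's x), 16 mm wide (y) and 22 mm high, 95 mm above the basket's underside; free all round; axes as the basket's
- box: grey sanitising box, fixed, 150 (x) x 217 (y) x 82 mm high, walls and floor 5 mm; origin: centre of its underside; its front (latch side) faces its -x. Low ribs (top 25 mm above the table) keep the shakers near x = +-36, y = +-46 mm, with some 8 mm of play; along the box's y at least 25 mm stays free beside each shaker
- latch (a joint): latch lever of the box (steel arm, red pin): 0 to 0.15 = latched, the arm lies across a tab of the lid. It swings about an upright axis, the pin coming out towards the box's -x, clockwise seen from above, up to 1.6 rad; it is free above 1.1 and stays where it is left (about 1 N at the pin)
- latch_pin (a point): point on the axis of the red upright pin of the latch lever, 12 mm below the pin's top; pin 14 mm thick, 39 mm of it above the arm; about 128 mm above the table, 60 mm from the pivot axis
- latch_pivot (a point): point on the latch's upright axis, at the height of point latch_pin
- lid (a joint): blue lid of the box, flat, 6 mm thick: 0 = closed, grows as the front edge is raised, up to 1.85 rad; hinged on the box's far (+x) top edge along the box's y; stiff, stays at any angle (about 3 N at the bar). Open it to 1.65 or more so that it is out of a gripper's way.
- lid_bar (a point): middle of the white round handle bar of the lid, 12 mm thick, 84 mm long along the box's y; on the closed lid it lies 40 mm in front of the box, 85 mm above the table; 34 mm free between bar and box; its frame turns with the lid
- lid_hinge (a point): point on the lid's hinge axis (to 3 mm) at the same y as lid_bar; lid_bar moves in an arc of 190 mm radius about it
- shaker1: spice shaker, one of up to four alike (None if absent): upright cylinder 50 mm across, 70 mm tall, aluminium with an orange cap (full width up to 64 mm); origin: centre of its underside; starts standing in the box, its origin 5 mm above the table; about 0.11 kg
- shaker2: spice shaker, one of up to four alike (None if absent): upright cylinder 50 mm across, 70 mm tall, aluminium with an orange cap (full width up to 64 mm); origin: centre of its underside; starts standing in the box, its origin 5 mm above the table; about 0.11 kg
- shaker3: spice shaker, one of up to four alike (None if absent): upright cylinder 50 mm across, 70 mm tall, aluminium with an orange cap (full width up to 64 mm); origin: centre of its underside; starts standing in the box, its origin 5 mm above the table; about 0.11 kg
- shaker4: spice shaker, one of up to four alike (None if absent): upright cylinder 50 mm across, 70 mm tall, aluminium with an orange cap (full width up to 64 mm); origin: centre of its underside; starts standing in the box, its origin 5 mm above the table; about 0.11 kg
- squeeze_bottle: squeeze bottle with pink body and white cap, 62 mm across, 170 mm tall; origin: centre of its underside (leave alone)
- red_pail: round red pail, 146 mm across, 115 mm tall; origin: centre of its underside (leave alone)
- scrub_pad: green scrub pad, 100 x 70 x 28 mm; origin: centre of its underside (leave alone)
- brush: blue-handled dish brush, lying down; origin on it (leave alone)
- jug: white jug with a handle, 100 mm across, 130 mm tall; origin: centre of its underside (leave alone)

How it is judged:
By the outcome, as a careful person would: the job done as asked, in the order asked, and still so for the second after the job is handed in, with the robot touching nothing.
Of shaker1, shaker2, shaker3, shaker4 only 2 to 4 are there at a start; the rules pass over those that are not, and their reading is None.
At some moment in a run one of shaker1, shaker2, shaker3, shaker4 may be knocked a few centimetres aside while the robot is not near it.
It also fails if it takes over 208 s, if anything falls off the work surface, if the arm or the gripper's body presses on something with over 40 N, if the wrist force passes 120 N, or if a joint passes its speed limit or range.

## Working session

There is one attempt and no reset: what is moved stays moved. The work goes in short steps, each a Python script; the robot and the scene stay as the last script left them, time stands still between calls to the robot, and variables do not carry over. Pictures are saved under pics/ and viewed, about 12 in all and at most 16, crops included, and the job is handed in when it is done.

```bash
mkdir -p pics
cat > h.py <<'E'
from station import robot
import numpy as np, cv2
from scipy.spatial.transform import Rotation as R
def q(r): x=r.as_quat(); return [x[3],x[0],x[1],x[2]]
def unq(w): return R.from_quat([w[1],w[2],w[3],w[0]])
def campose(name):
    if name=='wrist':
        p=np.array(robot.read_ee_pos()); r=unq(robot.read_eef_rot()).as_matrix()
        T=np.eye(4);T[:3,:3]=r;T[:3,3]=p
    c=robot.camera(name)
    c['T']=T@np.array(c['hand_eye']) if name=='wrist' else np.array(c['world_from_camera'])
    return c
def onz(c,uv,z):
    d=c['T'][:3,:3]@np.array([(uv[0]-c['cx'])/c['fx'],(uv[1]-c['cy'])/c['fy'],1]); o=c['T'][:3,3]
    return o+d*(z-o[2])/d[2]
def proj(c,p):
    v=np.linalg.inv(c['T'])@np.append(p,1); return [c['fx']*v[0]/v[2]+c['cx'],c['fy']*v[1]/v[2]+c['cy']]
def save(c,n): cv2.imwrite('pics/'+n,cv2.cvtColor(c['image'],cv2.COLOR_RGB2BGR))
E
python3 - <<'E'
from h import *
Z=dict(red_stand=0,blue_stand=0,basket=130,basket_grip=225,box=0,latch_pin=128,latch_pivot=128,lid_bar=85,lid_hinge=85,squeeze_bottle=0,red_pail=0,scrub_pad=0,brush=0,jug=0)
for n in ['top','scene']:
    c=campose(n); save(c,n+'0.png'); print(n,c['T'][:3,3].round())
    for k,z in Z.items():
        r=robot.pinpoint(n,k)[:2]
        print(k,[(round(a['confidence'],2),np.round(a['centre']).tolist(),onz(c,a['centre'],z).round()[:2].tolist()) for a in r])
print(unq(robot.read_eef_rot()).as_matrix().round(2), robot.camera('wrist')['hand_eye'])
E
```

```text
top [ 346.   13. 1532.]
red_stand []
blue_stand [(0.66, [171.0, 289.0], [530.0, 336.0]), (0.15, [445.0, 296.0], [495.0, -391.0])]
basket [(0.6, [445.0, 299.0], [475.0, -355.0])]
basket_grip [(0.71, [172.0, 288.0], [506.0, 285.0]), (0.56, [457.0, 296.0], [471.0, -358.0])]
box [(0.74, [292.0, 263.0], [593.0, 16.0])]
latch_pin [(0.64, [276.0, 294.0], [496.0, 54.0])]
latch_pivot [(0.5, [310.0, 301.0], [477.0, -26.0]), (0.46, [253.0, 291.0], [505.0, 111.0])]
lid_bar [(0.88, [312.0, 301.0], [482.0, -33.0])]
lid_hinge [(0.93, [313.0, 231.0], [659.0, -41.0]), (0.67, [369.0, 193.0], [758.0, -188.0])]
squeeze_bottle [(0.81, [227.0, 198.0], [774.0, 187.0])]
red_pail [(0.65, [369.0, 194.0], [777.0, -199.0])]
scrub_pad [(0.57, [332.0, 348.0], [366.0, -86.0])]
brush []
jug [(0.65, [288.0, 191.0], [790.0, 22.0])]
scene [ 887.  490. 1082.]
red_stand [(0.91, [292.0, 168.0], [470.0, -339.0])]
blue_stand [(0.95, [415.0, 386.0], [539.0, 335.0])]
basket [(0.81, [288.0, 135.0], [473.0, -342.0])]
basket_grip [(0.81, [285.0, 107.0], [477.0, -343.0])]
box [(0.64, [316.0, 285.0], [599.0, 14.0]), (0.39, [373.0
[... 230 characters left out ...]
(0.77, [277.0, 260.0], [666.0, -49.0])]
squeeze_bottle [(0.72, [292.0, 384.0], [766.0, 198.0]), (0.16, [375.0, 216.0], [360.0, -81.0])]
red_pail [(0.87, [210.0, 251.0], [781.0, -204.0]), (0.35, [290.0, 166.0], [472.0, -347.0])]
scrub_pad [(0.66, [374.0, 216.0], [361.0, -85.0])]
brush [(0.7, [414.0, 267.0], [364.0, 94.0])]
jug [(0.64, [243.0, 328.0], [801.0, 26.0])]
[[ 0.22  0.   -0.97]
 [ 0.97  0.    0.22]
 [ 0.   -1.   -0.  ]] [[ 9.99999630e-01 -8.58197786e-04 -6.47752922e-05 -1.02234012e+00]
 [-1.45950061e-04 -2.43276385e-01  9.69956999e-01 -2.04605177e+02]
 [-8.48173248e-04 -9.69956630e-01 -2.43276421e-01  7.12241070e+01]
 [ 0.00000000e+00  0.00000000e+00  0.00000000e+00  1.00000000e+00]]
```

View pics/top0.png

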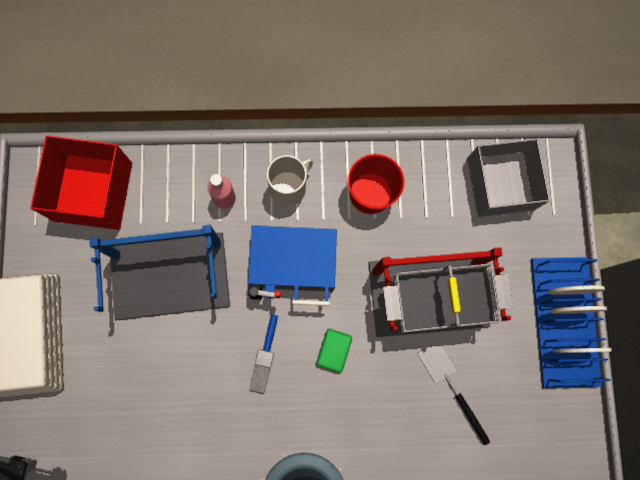

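View pics/scene0.png

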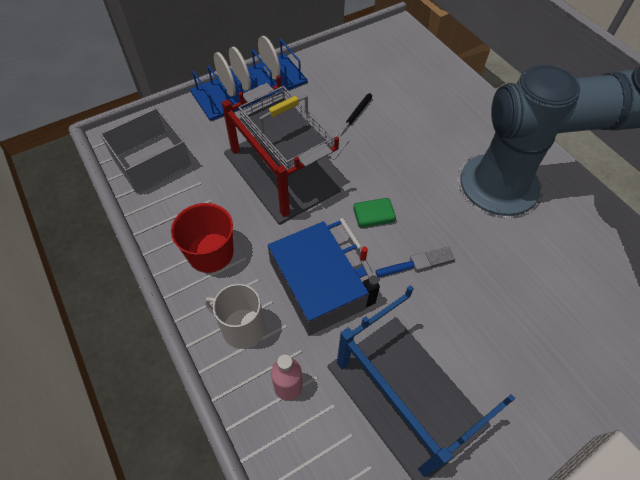

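```bash
cat >> h.py <<'E'
def down(a): return q(R.from_matrix(np.array([[np.cos(a),0,-np.sin(a)],[np.sin(a),0,np.cos(a)],[0,-1,0]])))
E
python3 - <<'E'
from h import *
piv=np.array([500,110.5]);pin=np.array([494,52.])
ph=np.arctan2(*(pin-piv)[::-1]); print(ph)
for off in (np.pi/2,-np.pi/2):
    for d in (0,-.75,-1.5):
        p=piv+60*np.array([np.cos(ph+d),np.sin(ph+d)])
        j=robot.inverse_kinematics([*p,109],down(ph+d+off)); print(off,d,None if j is None else np.round(j,2))
for a in (-.05,np.pi-.05):
    for p in ([482,-33,66],[690,-46,256]):
        j=robot.inverse_kinematics(p,down(a)); print(a,None if j is None else np.round(j,2))
# wrist look at the latch / lid on the way
robot.set_gripper(44)
E
```

```text
-1.6730030449021502
1.5707963267948966 0 [-0.13 -0.04  2.   -0.    1.18 -0.02]
1.5707963267948966 -0.75 [-0.09 -0.13  2.09 -0.    1.19  0.76]
1.5707963267948966 -1.5 [-0.   -0.15  2.1  -0.    1.19  1.6 ]
-1.5707963267948966 0 None
-1.5707963267948966 -0.75 [-0.09 -0.13  2.09 -0.    1.19 -2.38]
-1.5707963267948966 -1.5 [-0.   -0.15  2.1  -0.    1.19 -1.54]
-0.05 [-0.3  -0.01  2.06 -0.    1.09 -0.25]
-0.05 [-0.23  0.29  1.36 -0.    1.49 -0.18]
3.0915926535897933 None
3.0915926535897933 None
```

Run:
```python
from h import *
robot.goto([480,40,300],down(-.05))
c=campose('wrist'); save(c,'w1.png')
for k,z in dict(latch_pin=128,latch_pivot=128,lid_bar=85,lid_hinge=85,box=0).items():
    print(k,[(round(a['confidence'],2),np.round(a['centre']).tolist(),onz(c,a['centre'],z).round(1)[:2].tolist()) for a in robot.pinpoint('wrist',k)[:2]])
```

```text
latch_pin [(0.79, [334.0, 206.0], [493.6, 53.7]), (0.24, [474.0, 273.0], [645.0, -27.5])]
latch_pivot [(0.69, [342.0, 149.0], [504.0, 111.3]), (0.21, [478.0, 273.0], [648.6, -27.2])]
lid_bar [(0.79, [321.0, 271.0], [476.7, -32.0])]
lid_hinge [(0.92, [480.0, 271.0], [670.3, -40.5])]
box [(0.93, [402.0, 217.0], [593.5, 14.0])]
```

View pics/w1.png

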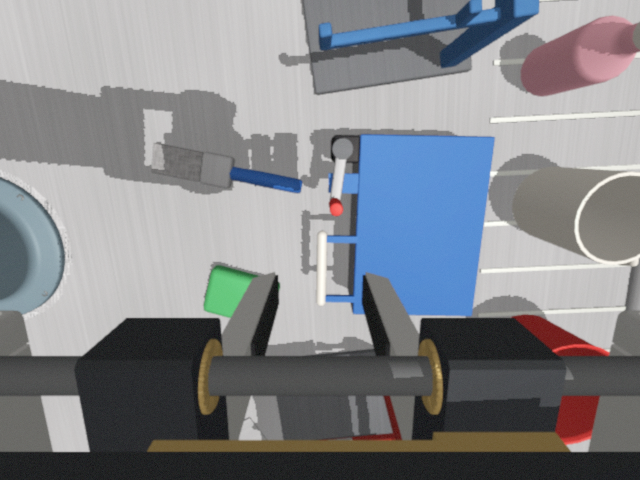

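Run:
```python
from h import *
c=campose('wrist')
for uv in [(360,136),(493,137),(474,313),(354,314)]: print(onz(c,uv,88).round(1))
for uv in [(321.5,236),(321,303)]: print('bar',onz(c,uv,90).round(1))
piv=np.array([502.5,111]);pin=np.array([493.8,53.])
ph=np.arctan2(*(pin-piv)[::-1]); r=59
P=lambda d:(piv+r*np.array([np.cos(ph+d),np.sin(ph+d)]))
robot.move_l([*P(0),165],down(ph+np.pi/2))
print(robot.move_l([*P(0),109],rate=80,guard=15))
robot.set_gripper(26)
print(robot.read_gripper_width(),np.round(robot.read_wrist_force(),1))
for d in np.linspace(-.19,-1.52,8): robot.move_l([*P(d),109],down(ph+d+np.pi/2),rate=60)
print(np.round(robot.read_wrist_force(),1),robot.read_ee_pos())
robot.set_gripper(44)
robot.move_l([*P(-1.5),190],rate=150)
robot.goto([430,-10,300],down(-.05))
c=campose('wrist'); save(c,'w2.png')
for k,z in dict(latch_pin=128,latch_pivot=128,lid_bar=85).items():
    print(k,[(round(a['confidence'],2),np.round(a['centre']).tolist(),onz(c,a['centre'],z).round(1)[:2].tolist()) for a in robot.pinpoint('wrist',k)[:2]])
print(robot.read_clock())
```

```text
[527.3 124.   88. ]
[674.2 115.6  88. ]
[664.6 -95.4  88. ]
[514.8 -89.3  88. ]
bar [479.2  13.2  90. ]
bar [474.4 -71.6  90. ]
False
25.796880854590047 [ 0.2 -0.3 -0.9]
[-0.1  0.5  0.5] [443.82913907 116.56901977 108.96687316]
latch_pin [(0.86, [332.0, 98.0], [446.2, 109.5]), (0.57, [556.0, 315.0], [688.7, -132.9])]
latch_pivot [(0.58, [396.0, 90.0], [508.5, 113.3])]
lid_bar [(0.71, [362.0, 227.0], [476.5, -29.5]), (0.52, [395.0, 95.0], [516.4, 114.8])]
13.4667
```

Run:
```python
from h import *
yaw=-.053; ux=np.array([np.cos(yaw),np.sin(yaw)]); H=np.array([666.7,-40.9])
def P(t): return [*(H-190*np.cos(t)*ux), 85+190*np.sin(t)-19]
A=down(yaw)
robot.set_gripper(36)
p=P(0); robot.goto([p[0],p[1],150],A)
print(robot.move_l(p,rate=80,guard=12)); robot.set_gripper(0)
print(robot.read_gripper_width(),np.round(robot.read_wrist_force(),1))
F=[]
for t in np.linspace(.17,1.78,11):
    robot.move_l(P(t),A,rate=80); F.append(np.round(robot.read_wrist_force(),1).tolist())
print(F,robot.read_gripper_width())
robot.set_gripper(36)
e=robot.read_ee_pos(); robot.move_l([e[0],e[1],e[2]+60]); 
robot.goto([500,20,330],A)
c=campose('wrist'); save(c,'w3.png')
for k,z in dict(shaker1=5,latch_pin=128,lid_bar=270).items():
    print(k,[(round(a['confidence'],2),np.round(a['centre']).tolist(),onz(c,a['centre'],z).round(1)[:2].tolist()) for a in robot.pinpoint('wrist',k)[:6]])
print([(round(a['confidence'],2),np.round(a['centre']).tolist()) for a in robot.recognise('wrist','shaker1')])
print(robot.read_clock())
```

```text
False
0.2649229828325593 [ 0.5 -0.1 -0.1]
[[-1.3, -0.2, -0.7], [1.1, 0.3, -1.1], [-0.9, 0.6, 0.4], [0.1, 0.8, -0.3], [-0.9, 0.5, 0.4], [-0.2, -0.4, -0.9], [0.1, 0.1, -0.6], [-0.5, -0.5, -0.6], [-0.6, 0.6, -0.0], [0.2, -0.1, -0.6], [-0.3, -0.4, -0.2]] 0.40299885682935616
shaker1 []
latch_pin [(0.8, [266.0, 134.0], [445.6, 110.9])]
lid_bar [(0.69, [302.0, 248.0], [485.9, 18.9])]
[(0.58, [550.0, 40.0])]
24.6917
```

View pics/w3.png

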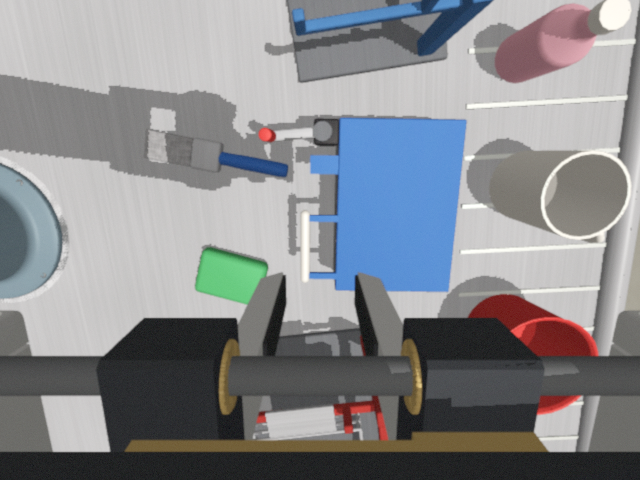

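The gripper closed on nothing, so the lid is still shut (bar at px 306,246; latch pin swung out at 266,134). I'll redo the descent with a picture.

Run:
```python
from h import *
c=campose('wrist')
for uv in [(306,213),(306,280)]: print('bar',onz(c,uv,85).round(1),onz(c,uv,90).round(1))
yaw=-.053;A=down(yaw)
robot.goto([477,-30.8,150],A); print(robot.read_ee_pos(),robot.read_gripper_width(), unq(robot.read_eef_rot()).as_matrix().round(3).tolist())
print(robot.move_l([477,-30.8,66],rate=80,guard=12),robot.read_ee_pos())
c=campose('wrist'); save(c,'w4.png'); c2=campose('scene'); save(c2,'s4.png')
im=cv2.imread('pics/s4.png'); u=proj(c2,[477,-31,85]); print(u)
crop=cv2.resize(im[150:310,270:430],(480,480)); cv2.imwrite('pics/c4.png',np.hstack([crop,cv2.imread('pics/w4.png')[:,160:480]]))
```

```text
bar [481.4  15.1  85. ] [481.6  16.   90. ]
bar [475.7 -73.8  85. ] [476. -72.  90.]
[478.32095418 -31.05927317 151.6204578 ] 36.48268612096941 [[0.999, 0.003, 0.053], [-0.053, -0.001, 0.999], [0.003, -1.0, -0.0]]
False [477.55497726 -30.97636698  66.60950076]
[np.float64(350.31201163143623), np.float64(231.23401219079673)]
```

View pics/c4.png

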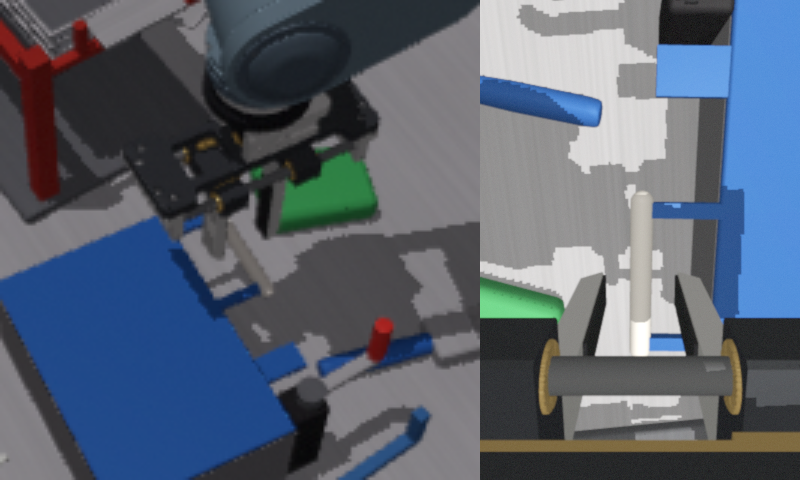

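The bar lies between the fingers in both views. I'll close and check.

Run:
```python
from h import *
robot.set_gripper(8); print(robot.read_gripper_width(),np.round(robot.read_wrist_force(),1),robot.read_ee_pos())
c=campose('wrist'); save(c,'w5.png'); c2=campose('scene'); save(c2,'s5.png')
im=cv2.imread('pics/s5.png')
crop=cv2.resize(im[150:310,270:430],(480,480)); cv2.imwrite('pics/c5.png',np.hstack([crop,cv2.imread('pics/w5.png')[:,160:480]]))
```

```text
8.03500538564065 [ 0.1  0.2 -0.8] [476.98765046 -30.81465451  65.96752522]
```

View pics/c5.png

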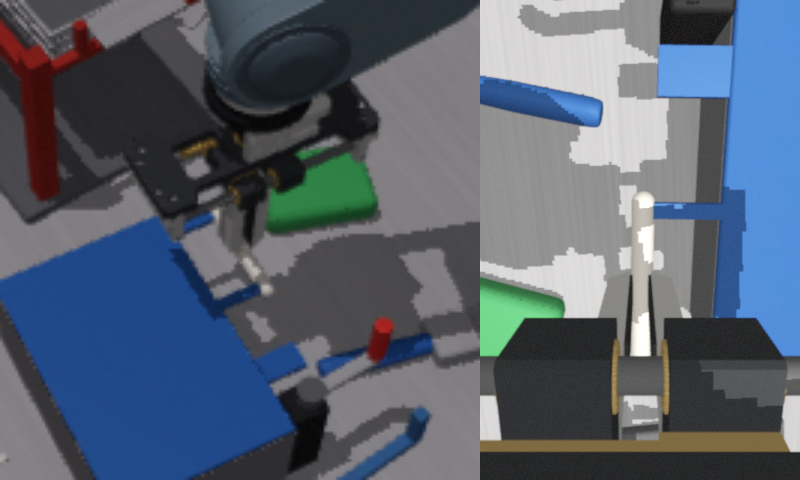

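Run:
```python
from h import *
c=campose('wrist'); print(c['fx'])
robot.set_gripper(0); print(robot.read_gripper_width(),np.round(robot.read_wrist_force(),1),np.round(robot.read_joint_torque(),1))
print(robot.pinpoint('wrist','lid_bar')[:1])
# probe: shut fingers, up above the bar, then down guarded
robot.set_gripper(36); robot.move_l([477,-30.8,130]); robot.set_gripper(0); robot.wait(.2)
print(np.round(robot.read_wrist_force(),1)); print(robot.move_l([477,-30.8,50],rate=40,guard=5),robot.read_ee_pos(),np.round(robot.read_wrist_force(),1))
c=campose('wrist'); save(c,'w6.png')
robot.wait(.1)
```

```text
361.5583082679667
0.819901173828938 [ 0.3  0.8 -0. ] [ -0.  -26.8 -27.7   0.1   0.    0. ]
[{'centre': [321.2, 280.4], 'confidence': 0.89}]
[-0.5 -0.9 -0.5]
True [476.94023336 -30.81630923  65.44095274] [-2.5  0.6  7.1]
```

View pics/w6.png

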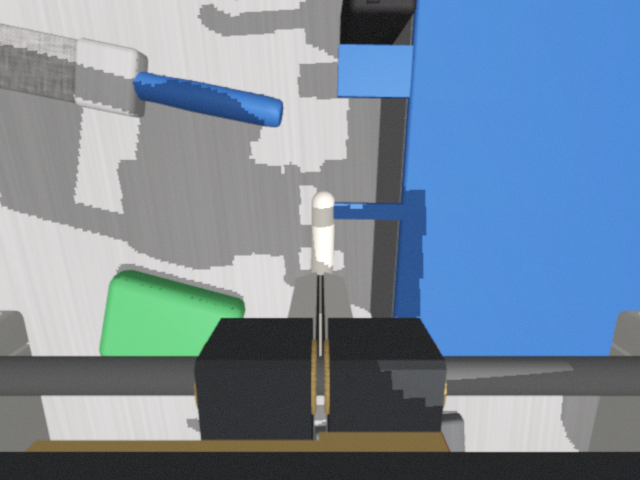

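Run:
```python
from h import *
c=campose('wrist'); H=c['T']
he=np.array(c['hand_eye'])
def T(p,a):
    t=np.eye(4);t[:3,:3]=unq(down(a)).as_matrix();t[:3,3]=p;return t@he
cs=[(dict(c,T=T([480,40,300],-.05)),(321.5,234)),(dict(c,T=T([500,20,330],-.053)),(306,212)),(c,(323,194))]
for i,j in ((0,2),(1,2)):
    L=[]
    for cc,uv in (cs[i],cs[j]):
        a=onz(cc,uv,0); o=cc['T'][:3,3]; d=(a-o)/np.linalg.norm(a-o); L.append((o,d))
    (o1,d1),(o2,d2)=L
    s=np.linalg.lstsq(np.c_[d1,-d2],o2-o1,rcond=None)[0]; print((o1+s[0]*d1).round(1),(o2+s[1]*d2).round(1))
for x in (robot.pinpoint('wrist','latch_pin'),robot.pinpoint('wrist','lid_bar')): print(x[:2])
print(proj(c,robot.read_ee_pos()), robot.read_ee_pos())
t=campose('top');s=campose('scene')
print(proj(s,[477,-31,85]),proj(t,[477,-31,85]),proj(s,[477,-31,59]))
```

```text
[479.6  21.3 116.1] [480.2  21.2 116.2]
[481.   16.8  85.9] [480.2  17.7  85.8]
[]
[{'centre': [319.4, 281.1], 'confidence': 0.92}]
[np.float64(321.59894822686874), np.float64(271.8695823876614)] [476.95720223 -30.81216944  65.44077605]
[np.float64(350.31201163143623), np.float64(231.23401219079673)] [np.float64(311.2020981659863), np.float64(302.81612388967153)] [np.float64(349.6191825183022), np.float64(237.1037779355646)]
```

Run:
```python
from h import *
robot.move_l([477,-30.8,130]); robot.goto([425,-20,80],down(1.5))
print(robot.move_l([425,-20,-15],rate=40,guard=5),robot.read_ee_pos(),np.round(robot.read_wrist_force(),1))
```

```text
False [425.13476213 -20.03327584 -14.85983423] [-0.4  1.1  0.3]
```

Run:
```python
from h import *
print(robot.move_l([425,-20,-45],rate=30,guard=4),robot.read_ee_pos(),np.round(robot.read_wrist_force(),1))
c=campose('wrist'); robot.move_l([425,-20,60])
```

```text
True [425.19888528 -20.06856394 -25.76829148] [-1.5  0.   5. ]
```

The fingertips touch the table at a reported z of −25.6, and they touched the bar 25.6 mm low as well. The real tips therefore sit about 25.6 mm above the reported TCP. The camera measurements agree with each other, so I'll apply this as a tool-length correction.

```bash
cat >> h.py <<'E'
G=19+25.6   # command z = grasp-point z - G (fingertips found 25.6 mm short of reported TCP)
yaw=-.053; ux=np.array([np.cos(yaw),np.sin(yaw)]); uy=np.array([-ux[1],ux[0]]); HG=np.array([666.7,-40.9]); BOX=np.array([594.5,14.])
def lidP(t,g=85): return [*(HG-190*np.cos(t)*ux), g+190*np.sin(t)-G]
E
python3 - <<'E'
from h import *
A=down(yaw)
robot.set_gripper(36)
p=lidP(0); robot.goto([p[0],p[1],110],A)
print(robot.move_l(p,rate=80,guard=12)); robot.set_gripper(0); w=robot.read_gripper_width()
print(w,np.round(robot.read_wrist_force(),1))
if w>8:
    F=[]
    for t in np.linspace(.17,1.78,11):
        robot.move_l(lidP(t),A,rate=80); f=np.round(robot.read_wrist_force(),1); F.append(f.tolist())
        if np.linalg.norm(f)>40: break
    print(F,robot.read_gripper_width(),robot.read_ee_pos())
    robot.set_gripper(36)
    e=robot.read_ee_pos(); robot.move_l([e[0],e[1],e[2]+50]); 
    robot.goto([500,20,330],A)
    c=campose('wrist'); save(c,'w7.png'); 
    f=lambda n,c:print(n,[(round(a['confidence'],2),np.round(a['centre']).tolist(),onz(c,a['centre'],5).round(1)[:2].tolist()) for a in robot.pinpoint(n,'shaker1')[:6]])
    f('wrist',c); 
    for n in('scene','top'): f(n,campose(n))
print(robot.read_clock())
E
```

```text
False
10.983961337455412 [ 2.5  0.5 -0.3]
[[6.7, -0.4, -1.6], [10.5, -0.3, -4.4], [16.1, -0.9, -10.0], [17.8, -3.0, -14.0], [12.9, -3.9, -15.2], [6.6, -3.7, -10.4], [2.2, -6.1, -5.7], [-0.2, -5.2, -1.3], [-0.5, -4.9, -0.1], [0.9, -5.5, 0.1], [0.3, -6.1, -0.2]] 10.99862900467422 [705.29463168 -45.28702579 225.1566805 ]
wrist [(0.93, [368.0, 164.0], [570.2, 67.8]), (0.88, [364.0, 232.0], [561.2, -31.9])]
scene [(0.66, [319.0, 262.0], [560.7, -33.1])]
top [(0.73, [331.0, 347.0], [367.3, -82.2]), (0.58, [310.0, 274.0], [559.7, -31.3])]
49.65
```

View pics/w7.png

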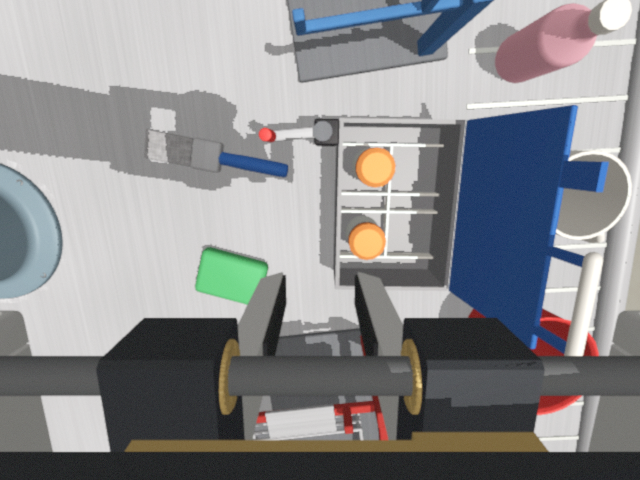

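Two shakers show, both in the box's front column, with caps at px (375,167) and (367,241). The lid is open. Next I'll measure the basket and red stand.

Run:
```python
from h import *
c=campose('wrist')
for uv in [(375.5,166),(367,240)]:
    p=onz(c,uv,75)[:2]; print(p.round(1), ((p-BOX)@ux).round(1),((p-BOX)@uy).round(1))
robot.goto([400,-343,330],down(-1.47))
c=campose('wrist'); save(c,'w8.png')
for k,z in dict(basket=130,basket_grip=225,red_stand=0,).items():
    print(k,[(round(a['confidence'],2),np.round(a['centre']).tolist(),onz(c,a['centre'],z).round(1)[:2].tolist()) for a in robot.pinpoint('wrist',k)[:2]])
np.save('w8T.npy',c['T'])
print(robot.read_clock())
```

```text
[570.7  67.9] -26.6 52.6
[558.  -26.3] -34.3 -42.1
basket [(0.8, [335.0, 144.0], [478.4, -350.8])]
basket_grip [(0.77, [342.0, 149.0], [473.5, -353.4])]
red_stand []
51.3083
```

View pics/w8.png

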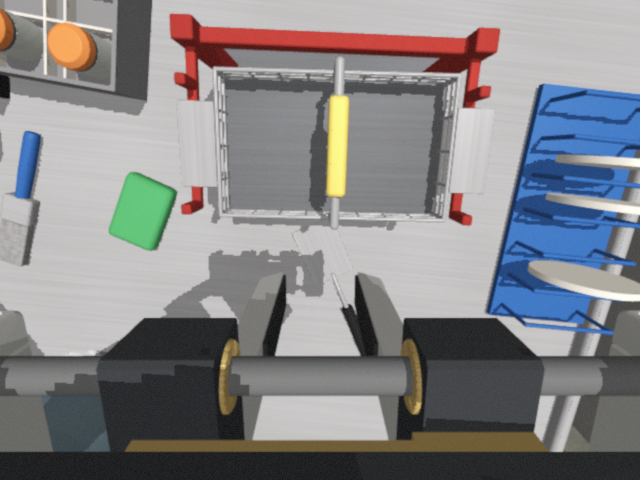

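Run:
```python
from h import *
c=campose('wrist')
for n,uv,z in [('gripfar',(340,96),236),('gripnear',(336.5,196),236),('c fl',(216,69),175),('c fr',(465,73),175),('c nr',(449,221),175),('c nl',(221,216),175),('lugL',(180,101),175),('lugLn',(185,187),175),('lugR',(492,109),175),('lugRn',(487,193),175),('postL',(184,16),190),('postR',(486,30),190)]: print(n,onz(c,uv,z).round(1))
```

```text
gripfar [ 512.4 -347.   236. ]
gripnear [ 435.4 -353.   236. ]
c fl [ 532.5 -233.7  175. ]
c fr [ 552.3 -461.1  175. ]
c nr [ 414.7 -472.5  175. ]
c nl [ 396.4 -243.   175. ]
lugL [ 501.5 -201.1  175. ]
lugLn [ 421.9 -206.6  175. ]
lugR [ 524.2 -492.5  175. ]
lugRn [ 446.4 -504.7  175. ]
postL [ 568.6 -209.6  190. ]
postR [ 584.2 -467.   190. ]
```

```bash
cat >> h.py <<'E'
byaw=.08; B=np.array([473.8,-351.3]); bx=np.array([np.cos(byaw),np.sin(byaw)]); by=np.array([-bx[1],bx[0]])
def pick_place(s,off,tag):
    A=down(yaw-np.pi/2); s=np.array(s,float)
    robot.set_gripper(72)
    robot.goto([s[0]-25,s[1],230-G],A)
    c=campose('wrist'); save(c,tag+'.png')
    r=[(a['confidence'],onz(c,a['centre'],5)[:2]) for a in robot.pinpoint('wrist','shaker1')]
    r=[x for x in r if np.linalg.norm(x[1]-s)<45]
    print(tag,[(round(x[0],2),x[1].round(1)) for x in r])
    if r: s=(r[0][1])
    print('target',s.round(1))
    robot.move_l([*s,140-G],A)
    if robot.move_l([*s,55-G],rate=90,guard=10): print('contact',robot.read_ee_pos()); return False
    robot.set_gripper(40); w=robot.read_gripper_width(); print('width',w)
    if w<45: return False
    robot.move_l([*s,320-G],rate=200)
    p=B+off[0]*bx+off[1]*by; Ab=down(byaw-np.pi/2)
    robot.goto([*p,320-G],Ab)
    print('place contact',robot.move_l([*p,186-G],Ab,rate=100,guard=10),np.round(robot.read_ee_pos(),1),robot.read_gripper_width())
    robot.set_gripper(64)
    robot.move_l([*p,320-G],rate=200); print(robot.read_clock()); return True
E
python3 - <<'E'
from h import *
pick_place([560,-31],(0,-60),'p1')
E
```

```text
p1 [(0.8, array([559.1, -30. ]))]
target [559.1 -30. ]
width 49.23606632177088
place contact False [ 479.  -411.6  142.3] 49.6640120482451
61.6
```

Run:
```python
from h import *
if pick_place([570.5,67.5],(0,60),'p2'):
    robot.goto([400,-343,330],down(byaw-np.pi/2))
    c=campose('wrist'); save(c,'w9.png')
    for k,z in dict(basket_grip=225,shaker1=134,basket=130).items():
        print(k,[(round(a['confidence'],2),np.round(a['centre']).tolist(),onz(c,a['centre'],z).round(1)[:2].tolist()) for a in robot.pinpoint('wrist',k)[:4]])
```

```text
p2 [(0.83, array([571.7,  65.1]))]
target [571.7  65.1]
width 49.641972506438506
place contact False [ 469.4 -291.9  142.2] 49.50715638458876
71.8333
basket_grip [(0.68, [339.0, 145.0], [475.2, -352.7])]
shaker1 [(0.87, [279.0, 147.0], [469.1, -293.6]), (0.86, [390.0, 149.0], [476.4, -411.9])]
basket [(0.87, [329.0, 147.0], [473.5, -346.5])]
```

View pics/w9.png

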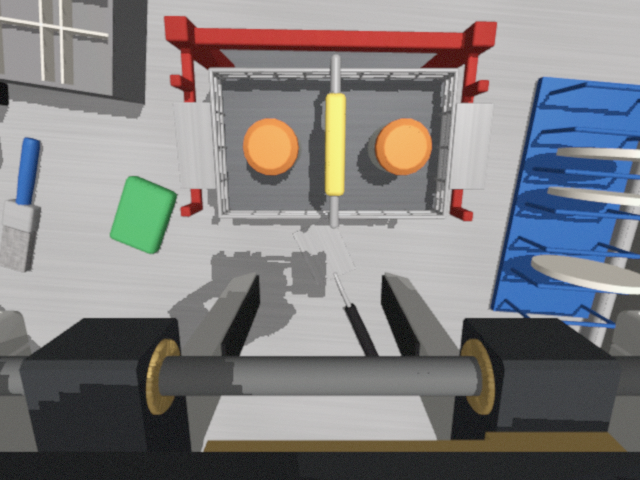

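Both shakers stand in the basket, at px (271,146) and (404,146). Before lifting, I'll measure the blue stand.

Run:
```python
from h import *
robot.goto([470,330,380],down(byaw-np.pi/2))
c=campose('wrist'); save(c,'w10.png'); np.save('w10T.npy',c['T'])
for k,z in dict(blue_stand=0,shaker1=5).items():
    print(k,[(round(a['confidence'],2),np.round(a['centre']).tolist(),onz(c,a['centre'],z).round(1)[:2].tolist()) for a in robot.pinpoint('wrist',k)[:4]])
print(robot.read_clock())
```

```text
blue_stand [(0.7, [320.0, 150.0], [540.9, 334.2])]
shaker1 []
75.0833
```

View pics/w10.png

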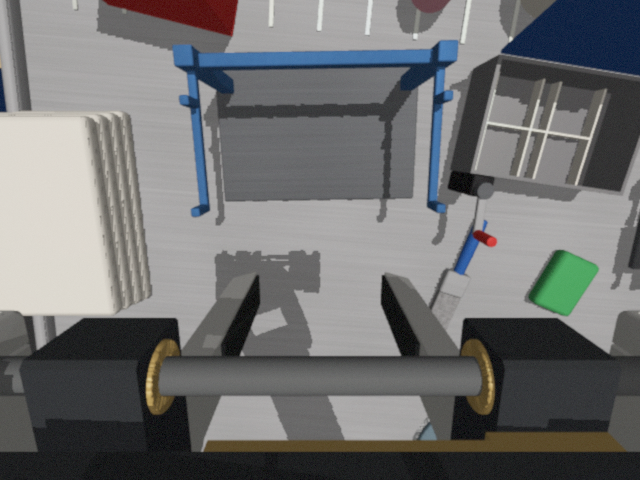

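Run:
```python
import cv2,numpy as np
im=cv2.imread('pics/w10.png')
f=lambda x,y:cv2.resize(im[y:y+70,x:x+90],None,fx=4,fy=4,interpolation=cv2.INTER_CUBIC)
o=np.vstack([np.hstack([f(165,60),f(400,60)]),np.hstack([f(165,155),f(400,155)])]); cv2.imwrite('pics/c10.png',o)
```

```text
(no output)
```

View pics/c10.png

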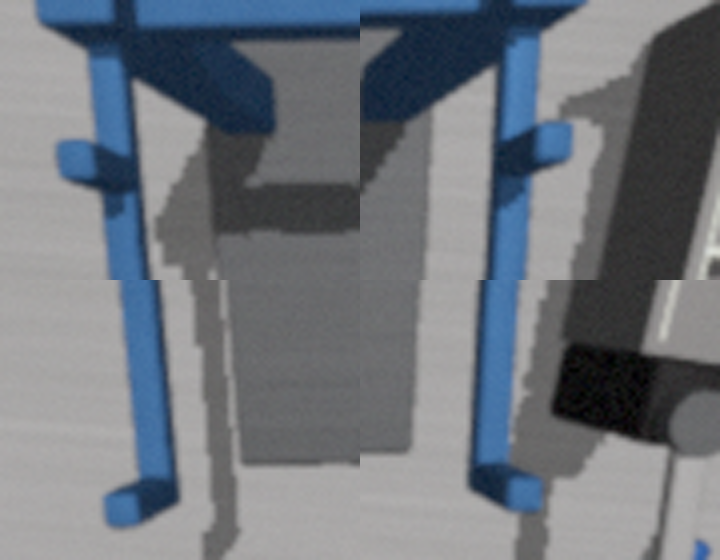

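Run:
```python
from h import *
c=robot.camera('wrist'); c['T']=np.load('w10T.npy')
P=[onz(c,u,200)[:2] for u in [(183.75,99.5),(448.75,95.5),(195.5,212.5),(441.25,208)]]
for p in P: print(p.round(1))
print('mean',np.mean(P,0).round(1)); v=[P[0]-P[1],P[2]-P[3]]; print([(np.linalg.norm(x).round(1),np.arctan2(-x[0],x[1]).round(3)) for x in v])
v=[P[0]-P[2],P[1]-P[3]]; print([(np.linalg.norm(x).round(1),np.arctan2(x[1],x[0]).round(3)) for x in v])
```

```text
[578.8 473.4]
[603.1 210.6]
[465.4 462.5]
[490.8 200. ]
mean [534.5 336.6]
[(np.float64(264.0), np.float64(0.092)), (np.float64(263.7), np.float64(0.096))]
[(np.float64(113.9), np.float64(0.096)), (np.float64(112.8), np.float64(0.094))]
```

```bash
cat >> h.py <<'E'
S=np.array([534.5,336.6]); syaw=.094
E
python3 - <<'E'
from h import *
g=228-G; Ab=down(byaw-np.pi/2)
robot.goto([*B,290-G],Ab); robot.set_gripper(34)
print(robot.move_l([*B,g],Ab,rate=80,guard=8))
f0=np.array(robot.read_wrist_force()); robot.set_gripper(5); print(robot.read_gripper_width(),f0.round(1),np.round(robot.read_wrist_force(),1))
robot.move_l([*B,g+12],Ab,rate=40); print(np.round(robot.read_wrist_force(),1),np.round(robot.read_ft_torque(),2),robot.read_gripper_width())
robot.move_l([*B,g+95],Ab,rate=80)
c=campose('scene'); save(c,'s11.png')
im=cv2.imread('pics/s11.png'); cv2.imwrite('pics/c11.png',cv2.resize(im[20:220,180:420],None,fx=3,fy=3,interpolation=cv2.INTER_CUBIC))
E
```

```text
False
15.682894997630259 [ 0.1 -0.  -0.1] [-1.8  4.1  3.8]
[ 0.4  0.7 -5.2] [-0.07  0.19  0.01] 15.76998104235531
```

View pics/c11.png

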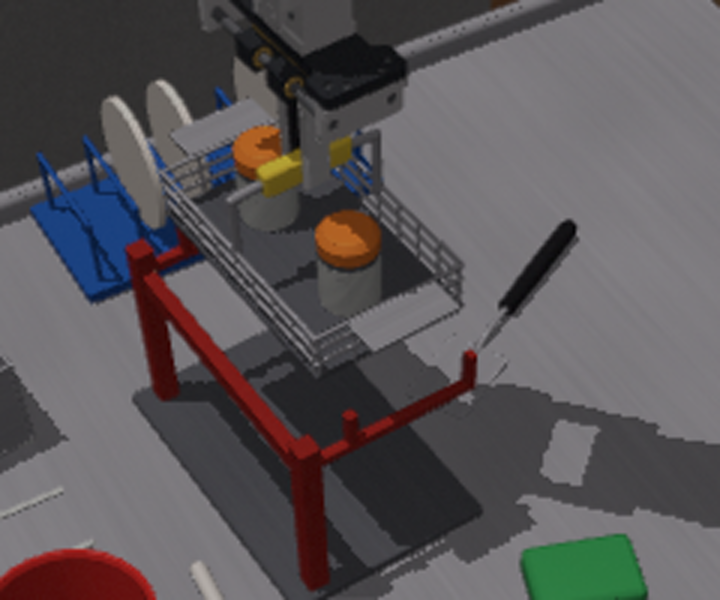

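The basket is clear of the red stand and level, with both shakers upright. Carrying it over now.

Run:
```python
from h import *
g=228-G; As=down(syaw-np.pi/2)
robot.move_l([*S,g+95],As,rate=150)
print(robot.read_gripper_width(),np.round(robot.read_ee_pos(),1),np.round(robot.read_wrist_force(),1))
robot.move_l([*S,g+38],As,rate=80)
c=campose('scene'); save(c,'s12.png')
im=cv2.imread('pics/s12.png'); cv2.imwrite('pics/c12.png',cv2.resize(im[240:480,280:560],(700,600),interpolation=cv2.INTER_CUBIC))
print(robot.read_clock())
```

```text
15.945700201267691 [534.5 336.5 278.4] [-0.1 -0.9 -5.8]
86.95
```

View pics/c12.png

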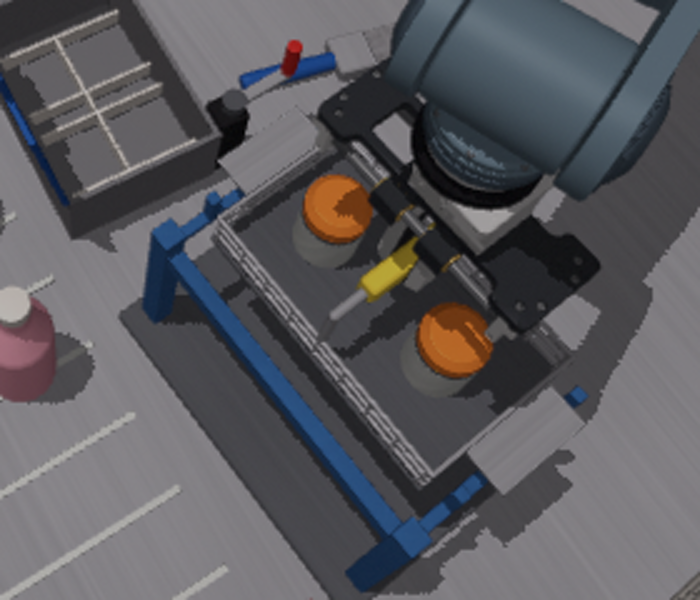

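Run:
```python
from h import *
g=228-G; As=down(syaw-np.pi/2)
print(robot.move_l([*S,g+6],As,rate=60,guard=8),robot.read_ee_pos()[2]-g)
print(robot.move_l([*S,g-2],As,rate=25,guard=8),robot.read_ee_pos()[2]-g,np.round(robot.read_wrist_force(),1))
robot.set_gripper(34); print(np.round(robot.read_wrist_force(),1))
robot.move_l([*S,320-G],As,rate=100)
robot.goto([455,330,380],As)
c=campose('wrist'); save(c,'w13.png')
for k,z in dict(basket_grip=225,shaker1=134,basket=130).items():
    print(k,[(round(a['confidence'],2),np.round(a['centre']).tolist(),onz(c,a['centre'],z).round(1)[:2].tolist()) for a in robot.pinpoint('wrist',k)[:4]])
print(robot.read_clock())
```

```text
False 6.027477686361294
True 0.5275076706337245 [-0.7 -0.5  6.4]
[-0.2  0.3 -0.9]
basket_grip [(0.96, [321.0, 139.0], [535.2, 335.6])]
shaker1 [(0.64, [374.0, 143.0], [539.1, 272.5]), (0.57, [275.0, 142.0], [529.3, 390.6])]
basket [(0.65, [319.0, 140.0], [536.6, 338.3])]
90.35
```

View pics/w13.png

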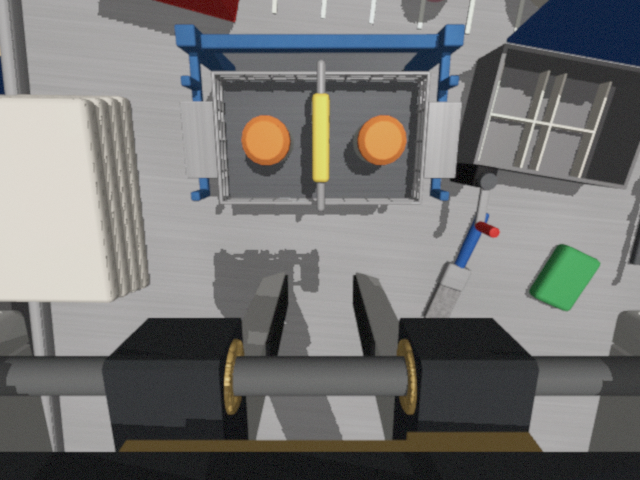

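Run:
```python
from h import *
A=down(yaw)
robot.goto([560,-30,360],A)
p=lidP(1.78); robot.move_l([p[0],p[1],300],A)
print(robot.move_l(p,A,rate=80,guard=10)); robot.set_gripper(0); w=robot.read_gripper_width(); print(w,np.round(robot.read_wrist_force(),1))
if w>8:
    F=[]
    for t in np.linspace(1.78,0,12)[1:]:
        robot.move_l(lidP(t),A,rate=80); f=np.round(robot.read_wrist_force(),1); F.append(f.tolist())
        if np.linalg.norm(f)>45: break
    print(F,robot.read_gripper_width(),robot.read_ee_pos())
    robot.set_gripper(36); e=robot.read_ee_pos(); robot.move_l([e[0],e[1],180]); robot.goto([420,-30,330],A)
    c=campose('wrist'); 
    print([(round(a['confidence'],2),np.round(a['centre']).tolist(),onz(c,a['centre'],85).round(1)[:2].tolist()) for a in robot.pinpoint('wrist','lid_bar')[:2]])
    c=campose('scene'); save(c,'s14.png')
    robot.move_j([0.0,-.1,1.6,0,1.5,0]) if False else None
print(robot.read_clock())
```

```text
False
10.774962266699081 [-0.4 -0.1  0.5]
[[-0.1, 3.1, 4.6], [0.3, 5.6, 4.9], [-1.3, 5.2, 3.6], [-1.0, 6.2, 2.3], [-0.6, 5.8, 0.3], [1.3, 6.7, -1.3], [3.1, 6.2, -4.3], [5.4, 6.8, -3.9], [6.4, 7.6, -3.6], [6.4, 7.4, -3.3], [-0.5, 6.6, 9.5]] 11.412504788411209 [477.82062776 -30.57687823  41.18371032]
[(0.86, [367.0, 207.0], [476.3, -30.7]), (0.61, [282.0, 239.0], [367.9, -66.1])]
103.325
```

View pics/s14.png

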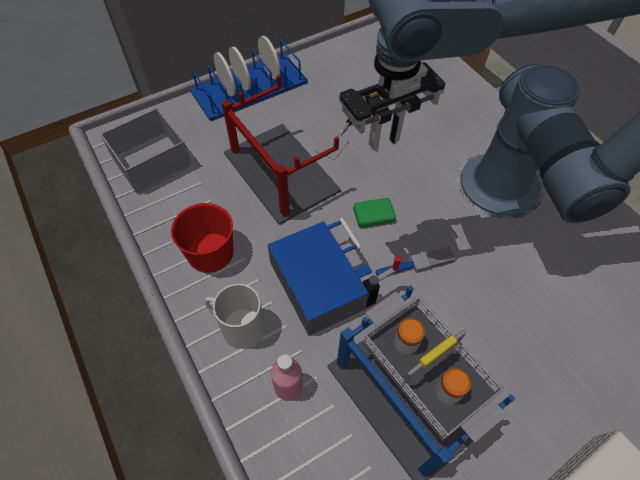

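Run:
```python
from h import *
c=campose('scene')
print([(k,[np.round(a['centre']).tolist() for a in robot.pinpoint('scene',k)[:2]]) for k in('lid_bar','shaker1','basket')])
robot.wait(.5); robot.finish_job(); print(robot.read_clock())
```

```text
[('lid_bar', [[347.0, 234.0]]), ('shaker1', [[404.0, 342.0], [446.0, 392.0]]), ('basket', [[427.0, 370.0]])]
the job is handed in; nothing more can be done
the job is handed in; nothing more can be done
```

The job is done and handed in at about 104 s of the 208 s allowed. I swung the latch free to about 1.4 rad and opened the lid. Only two shakers were in the box, and I put both in the basket on the red stand. I then carried the basket level to the blue stand, hung it there and closed the lid.

**Last checks**
- **Basket:** it hangs on both blue arms, within about 2 mm of the stand's middle as I measured it. Both shakers are upright in it.
- **Box:** empty. The lid met its stop with about 10 N, and its bar is within 3 px of where it started.
- **Other things:** the bottle, pail, jug, scrub pad and brush look unmoved. The gripper is clear of everything.

**What went wrong or disagreed**
- **Fingertips short:** they sit about 25.6 mm short of the reported tool point. I confirmed this by touching the lid bar and the table.
- **Missed first grip:** because of that error, my first try at the lid bar closed on nothing and moved nothing. I corrected every later height for it.
- **Side force on the lid:** the wrist force reached about 23 N while opening it, well below the limit.

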